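# Dock the instrument cassette and snap the seesaw catch over it

### The arm

A 6-joint arm with a two-finger parallel gripper is mounted at the origin on the work surface. World frame = base frame: x ahead of the robot, y to its left, z up, the work surface at z = 0. Lengths are in m, angles in degrees, forces in N, time in s.
With the tool pointing down it reaches from about 0.25 to 0.725 m from the base axis. Payload 9.7 kg.
Tool frame: the origin (TCP) lies on the centre line of the jaws, within the pads' length; the fingertips stand 22 mm ahead of it and the grasp point (between the pads) lies 3 mm ahead of it; z points along the fingers, y is the direction in which the jaws open and shut (so a half turn about z gives the same grasp; the last joint's range is limited). The gripper opens to 85 mm and grips with 20 to 120 N. Pads are 22 mm wide; open, the fingers measure 114 mm over their backs; the gripper's body (76 mm by 85 mm) begins 54 mm behind the grasp point. The pads swing forward as they close: fully open they stand 13 mm farther back than shut.
Start: joints at [72.88, 4.979, 10.078, 95.1, 0, 90], TCP at [0.162, 0.526, 0.219] pointing down, gripper open.
Joint ranges: [-179.16, 179.16], [-48.56, 103.87], [-65.8, 70.77], [-126.05, 130.52], [-82.76, 87.17], [-180, 180]. Speed limits (degrees/s): [127.2, 127.2, 147.25, 180, 180, 180].

### API

Orientations are given as [roll, pitch, yaw] about the fixed x, y, z axes, in that order (R = Rz(yaw) Ry(pitch) Rx(roll)).
In Python, from workcell import monitor, eyes, job gives the robot as it stands. The module is installed in compiled form; this text tells all that it offers.
- The arm moves only by the tool drive_tool, never from a script. Its argument "plan" is a list of rows, each a list of 3 entries, a list of its own where there are three numbers: the opening, from 0 (shut) to 1 (fully open), then the shift along the world's x, y, z in m, then the turn about the world's z in degrees. In form: [[gripper, [x, y, z], yaw], ...]. A call has 1 to 10 rows; each row shifts and turns the commanded pose from where the row before left it; what a row does not reach is not made up. A row lasts 1/8 s, in which the tool goes at most 62.5 mm and 10.7 degrees, less where a joint would pass 70% of its speed; a pose out of reach is approached as far as the arm can. A call is refused whole if a number of a shift passes 0.0625 or a number of a turn 10.7, either way. A call with a gripper value outside its range is refused whole. The fingers move at their own pace and stop on an object; "grip_force" is the grip in N (left out, the last holds). Time passes only in rows, so rows that do not move let the fingers close. It gives the time, the measured TCP pose, the force and the opening at its end, in the units of the state.
- monitor.get_obs(): the state, without advancing time (a new reading comes with each control period).
- eyes.camera(name): name is "side" or "top"; returns (picture, depth): 480x640x3 uint8, red, green, blue; 480x640 float32, m along the optical axis (not along the pixel's ray), 0 where there is no reading.
- eyes.camera_params(name): a dict with "fx", "fy", "cx", "cy" (pixels), "extrinsics" (4x4, takes a point from world to camera coordinates). Camera axes: x right, y down, z forward; pixel columns grow to the right and rows downward; lengths in m; the calibration is good to about 2 mm. A picture is of the moment at which its call begins. camera_params takes no time and is no camera call.
- job.job_done(): hands the job in, once; it reports no verdict.
The state is a dict: "time": time; "q": joint angles; "qd": joint speeds; "joint_efforts": joint torques, N m; "ee_pos": TCP position; "tcp_rot": TCP orientation; "wrist_force": force on the tool from outside, world axes, zero at the start; "torque": the same for the moment, N m; "opening": finger opening in m.
Only numpy, scipy, OpenCV 4.12 (cv2) and the standard library are available. Lean on these libraries where they do the work, as an engineer would, in place of code of your own. Each camera call takes 0.05 s, during which the arm holds its last target.

### The job

Slide the steel instrument cassette along its dock until it is fully home against the two rubber stops, then press the red pad of the raised seesaw catch down past its centre, so that it snaps over and its tooth sits in front of the cassette's blue handle. The catch head has been set to an unknown height, so feel for it, and be gentle: never push the cassette or any part of the dock with more than about 15 N. Leave the bottle, the bowl and the jar where they are.

Things in the scene. Friction and masses are not known exactly. Their poses are not given: they have to be found in the camera images.
- dock: Fixed aluminium plate (330 x 136 x 6 mm thick, x -185 to +145 mm) with two grey rails 16 mm high along x (inner faces at y = +-47.5 mm, x -135 to +80 mm). Origin: on the worktop, under the centre of a fully home cassette (there the cassette is at x = 0, y = 0 +-2.5 mm play, z = 6 mm). +x is the direction to push the cassette home, z up.
- stops (a point): Middle between the near faces of the two black rubber stops of the dock (dock x = +75 mm, 22 mm high), against which the cassette's far end bears when home. They give hardly at all: push slowly.
- post_foot (a point): Foot of the fixed grey post (dock x = +100 mm, 6 mm up). In a steel head on it the seesaw catch pivots about the dock's y axis. The pivot is right above this point, 105 mm over the worktop give or take 12 mm: the head's height differs each time and is not measured; find it by feel or sight. The head stays put under gentle pushes.
- pad_nominal (a point): Point fixed to the dock (x = 7 mm, 138 mm over the worktop) where the top centre of the open catch's red pad would be if the head were at mid height; the real pad is up to 12 mm higher or lower. The pad is 34 x 34 mm, on top of the end of the catch's arm (22 mm wide, along dock x at y = 0), 98 mm from the pivot towards -x.
- catch (a joint): In rad: 0 = open, arm rising 0.24 above level; 0.36 = snapped over, lower stop. Springs back below 0.31, snaps to 0.36 by itself beyond. Pad goes 30 mm down to that centre, then 5 mm more. Takes 6 to 8 N, falling to nothing at the centre, then the pad drops off the finger; the lower stop is rigid. The tooth drops on the -x side of the handle if the cassette is within 5 mm of home, else hits it.
- cassette: Loose steel box, 150 (x) x 90 (y) x 32 mm high, 0.35 to 0.7 kg, on the dock's plate between the rails, 45 to 75 mm short of home. Origin: centre of underside. Push its near end face (x = -75 mm) with shut fingers. Blue handle across the lid at x = +19 mm, 67 mm wide, 7 mm thick, top 67 mm above the underside; home, it is just below the open catch, with no room to hold it there.
- spray_bottle: Bystander: white plastic bottle with blue cap, 56 mm across, 150 mm high, origin at the centre of its underside. Leave alone.
- steel_bowl: Bystander: steel bowl, 90 mm across, 40 mm high, origin at the centre of its underside. Leave alone.
- jar: Bystander: amber jar with green cap, 52 mm across, 70 mm high, origin at the centre of its underside. Leave alone.

How it is judged:
By the outcome, as a careful person would: the job done as asked, in the order asked, and still so for the second after the job is handed in, with the robot touching nothing.
It also fails if it takes over 64 s, if anything falls off the work surface, if the arm or the gripper's body presses on something with over 40 N, if the wrist force passes 120 N, or if a joint passes its speed limit or range.

## Working session

There is one attempt and no reset: what is moved stays moved. The work goes in short steps, Python scripts to look and compute and a tool call to move; the robot and the scene stay as the last step left them, time stands still between calls to the robot, and variables do not carry over. Pictures are saved under pics/ and viewed, and the job is handed in when it is done.

Besides the shell and the picture viewer there is one more tool, called after ">>>" in YAML: its name, and indented under it one key for each argument. drive_tool: Moves the arm, as the interface text tells. Its arguments: {"type":"object","properties":{"plan":{"type":"array","items":{"type":"array"}},"grip_force":{"type":"number"}},"required":["plan"]}

```bash
mkdir -p pics; cat > h.py <<'E'
import numpy as np, cv2
from workcell import monitor, eyes, job
def shot(n,tag):
    p,d=eyes.camera(n); cv2.imwrite(f'pics/{tag}.png',p[:,:,::-1]); np.savez(f'pics/{tag}.npz',p=p,d=d); return p,d
def cloud(n,d):
    k=eyes.camera_params(n); v,u=np.mgrid[0:480,0:640]
    P=np.stack([(u-k['cx'])/k['fx']*d,(v-k['cy'])/k['fy']*d,d,np.ones_like(d)],-1)
    return (P@np.linalg.inv(k['extrinsics']).T)[...,:3]
E
python3 - <<'E'
from h import *
for n in('top','side'):
    shot(n,n+'0'); k=eyes.camera_params(n); print(k['fx'],k['cx'],k['cy'],np.linalg.inv(k['extrinsics']).round(3))
print(monitor.get_obs())
E
```

```text
623.5030386753017 321.1250790655888 246.31025983878388 [[ 0.019 -0.993  0.117  0.47 ]
 [-1.    -0.016  0.022  0.04 ]
 [-0.02  -0.117 -0.993  1.116]
 [ 0.     0.     0.     1.   ]]
450.12740727601823 310.7319871896755 241.730496705731 [[ 0.859 -0.283  0.427  0.266]
 [-0.512 -0.496  0.701 -0.519]
 [ 0.013 -0.821 -0.571  0.567]
 [ 0.     0.     0.     1.   ]]
{'time': 0.1, 'q': array([ 7.28812711e+01,  5.00660498e+00,  1.00387560e+01,  9.50972541e+01,
       -5.14456778e-04,  9.00006864e+01]), 'qd': array([-0.00976875, -0.10330744,  0.13726887,  0.15623235, -0.08621226,
        0.04498042]), 'joint_efforts': array([-1.04890580e-03, -5.21564913e+01,  4.65649188e+01,  1.61197339e-02,
       -4.13028306e-05,  1.97892211e-05]), 'ee_pos': array([0.16183602, 0.52543593, 0.21826472]), 'tcp_rot': array([-1.79934897e+02,  5.15236379e-04,  1.62880585e+02]), 'wrist_force': array([ 0.12258103,  0.34307877, -0.47258919]), 'torque': array([-0.01379267,  0.011181  ,  0.03878913]), 'opening': 0.08509685014093683}
```

View pics/top0.png

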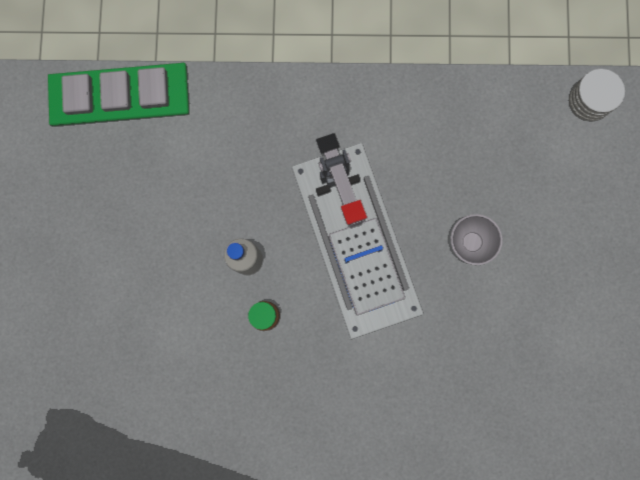

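View pics/side0.png

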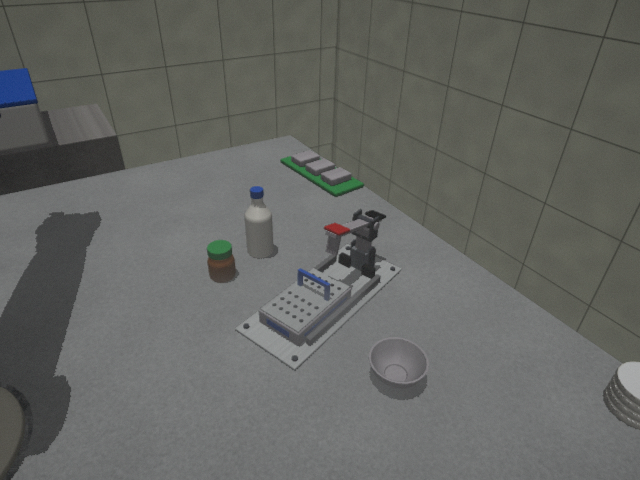

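The top view shows the dock with corners at about (293,168), (360,144), (422,315) and (352,337). The cassette's near end is around (380,305), its handle is at (364,255), and the red pad is at (354,212). The bottle and jar are to the left and the bowl to the right.

```bash
python3 - <<'E'
from h import *
def load(t): z=np.load(f'pics/{t}.npz'); return z['p'],z['d']
K={n:eyes.camera_params(n) for n in('top','side')}
def ray(n,u,v,z):
    k=K[n];T=np.linalg.inv(k['extrinsics']);r=T[:3,:3]@[(u-k['cx'])/k['fx'],(v-k['cy'])/k['fy'],1];return T[:3,3]+r*(z-T[2,3])/r[2]
p,d=load('top00'[:4]); C=cloud('top',d)
print('table z',np.median(C[380:420,450:550,2]))
# plate: bright pixels in ROI
g=cv2.cvtColor(p,cv2.COLOR_RGB2GRAY)
print(g[180,300],g[320,390],g[320,450],g[280,380])
roi=np.zeros_like(g);roi[125:345,285:430]=1
m=((C[...,2]>0.0035)&(C[...,2]<0.2)&(roi>0)).astype(np.uint8)
m=((g>140)&(roi>0)).astype(np.uint8)
cn=max(cv2.findContours(cv2.morphologyEx(m,cv2.MORPH_CLOSE,np.ones((9,9))),0,1)[0],key=cv2.contourArea)
cv2.imwrite('pics/m.png',m*255)
ap=cv2.approxPolyDP(cn,8,True)[:,0]; print(ap.tolist())
P=np.array([ray('top',*q,0.006)[:2] for q in cn[:,0].astype(float)],np.float32)
r=cv2.minAreaRect(P);print('plate',r, cv2.boxPoints(r))
hsv=cv2.cvtColor(p,cv2.COLOR_RGB2HSV)
for n in('top','side'):
    p,d=load(n+'0');C=cloud(n,d);hsv=cv2.cvtColor(p,cv2.COLOR_RGB2HSV)
    red=(hsv[...,1]>150)&((hsv[...,0]<8)|(hsv[...,0]>172))&(hsv[...,2]>150 if n=='top' else hsv[...,2]>90)
    nb,l,s,c=cv2.connectedComponentsWithStats(red.astype(np.uint8))
    i=1+np.argmax(s[1:,4]);q=C[l==i];print(n,'red',s[i],c[i],np.median(q,0),q.max(0),q.min(0))
    blue=(hsv[...,0]>100)&(hsv[...,0]<130)&(hsv[...,1]>120)
    nb,l,s,c=cv2.connectedComponentsWithStats(blue.astype(np.uint8))
    for i in range(1,nb):
        if s[i,4]>40:q=C[l==i];print(n,'blue',s[i],c[i],np.median(q,0).round(4),np.percentile(q[:,2],95))
big=cv2.resize(load('top0')[0][120:350,270:440,::-1],None,fx=3.4,fy=2.6,interpolation=cv2.INTER_CUBIC)
big=cv2.resize(load('top0')[0][120:350,270:440,::-1],None,fx=2.6,fy=2.6,interpolation=cv2.INTER_CUBIC);cv2.imwrite('pics/z.png',big)
E
```

```text
table z 0.0015291135808120915
162 166 127 88
[[361, 143], [326, 154], [349, 157], [331, 169], [334, 187], [320, 183], [320, 157], [292, 167], [351, 337], [422, 313]]
plate ((0.6164661645889282, 0.002773180603981018), (0.33048900961875916, 0.1347806602716446), 19.93520736694336) [[ 0.43814605  0.00978408]
 [ 0.48410052 -0.11692035]
 [ 0.7947863  -0.00423772]
 [ 0.7488318   0.12246671]]
top red [342 201  24  22 359] [353.33983287 211.39832869] [0.64062481 0.01270922 0.14540066] [0.65847798 0.04030712 1.11583103] [ 0.47001933 -0.00604019  0.1381551 ]
top blue [227 243  17  16 210] [234.93809524 250.60952381] [0.5744 0.1962 0.1512] 0.15420376577230527
top blue [345 246  38  16 146] [363.14383562 253.20547945] [ 0.5826 -0.0069  0.0744] 0.07799992592990385
side red [326 224  23  10 134] [336.44029851 228.26865672] [0.63959993 0.01001954 0.14604215] [0.65872353 0.03011482 0.14960784] [ 0.62311646 -0.00574539  0.14115791]
side blue [   0   68   37   40 1189] [15.77123633 88.01429773] [0.2104 1.1803 0.1431] 0.1448577611222206
side blue [250 186  13  11  77] [256.06493506 189.80519481] [0.5748 0.1953 0.1506] 0.15210333451366315
side blue [299 269  30  16  80] [312.9    276.2875] [ 0.584  -0.0046  0.0741] 0.07490177220061768
```

View pics/z.png

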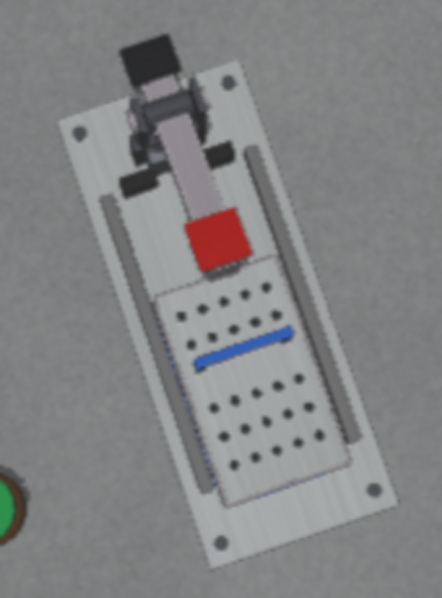

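Dock yaw is about 19.9° and its origin is at about (0.635, 0.010). The cassette is about 73 mm short of home, and the pad top is at about z 0.144, so the head sits about 6 mm above mid height. Next I move above the spot behind the cassette.

>>> drive_tool:
  plan:
    - [0,[0.022,-0.041,0],-10.2]
    - [0,[0.022,-0.041,0],-10.2]
    - [0,[0.022,-0.041,0],-10.2]
    - [0,[0.022,-0.041,0],-10.2]
    - [0,[0.022,-0.041,0],-10.2]
    - [0,[0.022,-0.041,0],-10.2]
    - [0,[0.022,-0.041,0],-10.2]
    - [0,[0.022,-0.041,0],-10.2]
    - [0,[0.022,-0.041,0],-10.2]
    - [0,[0.022,-0.041,0],-10.2]
  grip_force: 40

```text
time: 1.35
ee_pos: [0.3823, 0.1142, 0.2187]
tcp_rot: [-180.0, -0.0, 60.6]
wrist_force: [1.3, 0.7, 0.5]
opening: 0.0001
```

>>> drive_tool:
  plan:
    - [0,[0.022,-0.041,0],-10.2]
    - [0,[0.022,-0.041,0],-10.2]
    - [0,[0.022,-0.041,0],-10.2]
    - [0,[0.022,-0.041,0],-10.2]
    - [0,[0,0,0],0]
    - [0,[0,0,0],0]

```text
time: 2.1
ee_pos: [0.4696, -0.0482, 0.2186]
tcp_rot: [-180.0, 0.0, 20.1]
wrist_force: [-0.7, 0.2, -0.9]
opening: 0.0002
```

>>> drive_tool:
  plan:
    - [0,[-0.002,-0.003,-0.04],-0.2]
    - [0,[0,0,-0.04],0]
    - [0,[0,0,-0.04],0]
    - [0,[0,0,-0.03],0]
    - [0,[0,0,-0.018],0]
    - [0,[0,0,-0.008],0]
    - [0,[0,0,0],0]
    - [0,[0,0,0],0]

```text
time: 3.1
ee_pos: [0.4686, -0.0514, 0.044]
tcp_rot: [180.0, -0.1, 19.9]
wrist_force: [0.1, -0.5, 0.4]
opening: 0.0001
```

```bash
python3 - <<'E'
from h import *
p,d=shot('side','side1')
cv2.imwrite('pics/s1z.png',cv2.resize(p[170:400,170:430,::-1],None,fx=2.5,fy=2.5))
print(monitor.get_obs()['wrist_force'])
E
```

```text
[ 0.57629659 -0.1807367  -0.01885014]
```

View pics/s1z.png

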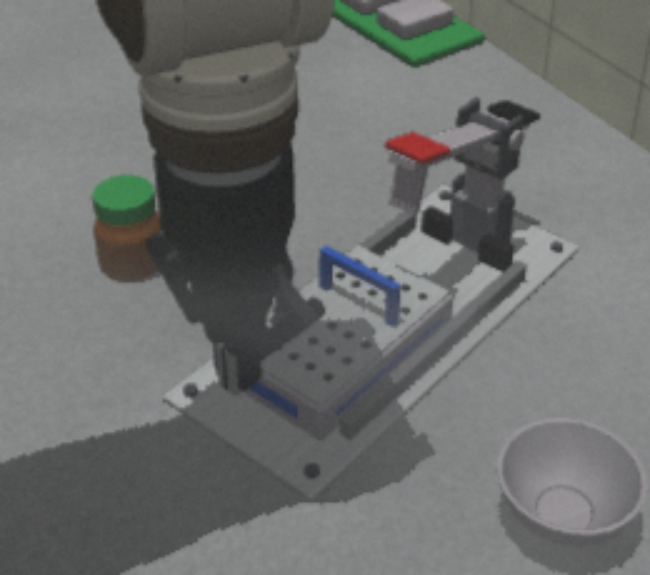

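```bash
python3 - <<'E'
from h import *
k=eyes.camera_params('side');E=k['extrinsics']
def pr(w): c=E[:3,:3]@w+E[:3,3]; return (np.array([k['fx']*c[0]/c[2]+k['cx'],k['fy']*c[1]/c[2]+k['cy']])-[170,170])*2.5
a=np.radians(19.94);u=np.array([np.cos(a),np.sin(a),0]);v=np.array([-u[1],u[0],0]);o=np.array([.6353,.0096,0])
D=lambda x,y,z:pr(o+x*u+y*v+np.array([0,0,z]))
for n,q in dict(c1=(-.185,.068,.006),c2=(-.185,-.068,.006),c3=(.145,-.068,.006),tip=(-.177,0,.022),pad=(.007,0,.144),cl=(-.148,.045,.038),cr=(-.148,-.045,.038),post=(.1,0,.006)).items():print(n,D(*q).round())
z=np.load('pics/side1.npz');C=cloud('side',z['d'])-o
x=C@u;y=C@v;h=C[...,2]
m=(h>0.03)&(h<0.04)&(x>-.2)&(x<.05)&(abs(y)<.055)&(x>-.185)
img=z['p'].mean(2)
f=(h>.022)&(h<.05)&(x<-.15)&(x>-.21)&(abs(y)<.06)
print('finger',np.median(x[f]),np.percentile(x[f],[5,95]),np.percentile(y[f],[5,95]),f.sum())
print('lid x',np.percentile(x[m],[1,99]),np.percentile(y[m],[1,99]),np.median(h[m]))
print('plate z',np.median(h[(x>-.184)&(x<-.165)&(y<-.02)&(y>-.06)]))
E
```

```text
c1 [160. 398.]
c2 [311. 502.]
c3 [579. 248.]
tip [239. 423.]
pad [418. 146.]
cl [220. 350.]
cr [321. 413.]
post [478. 241.]
  return _methods._mean(a, axis=axis, dtype=dtype,
  ret = ret.dtype.type(ret / rcount)
Traceback (most recent call last):
IndexError: index -1 is out of bounds for axis 0 with size 0
```

```bash
python3 - <<'E'
from h import *
a=np.radians(19.94);u=np.array([np.cos(a),np.sin(a),0]);v=np.array([-u[1],u[0],0]);o=np.array([.6353,.0096,0])
z=np.load('pics/side1.npz');C=cloud('side',z['d'])-o
for r in range(310,336,2):
    print(r,[tuple((np.array([C[r,c]@u,C[r,c]@v,C[r,c,2]])*1000).round().astype(int).tolist()) for c in (258,264,268,276,284)])
cv2.imwrite('pics/s1y.png',cv2.resize(z['p'][280:350,230:320,::-1],None,fx=8,fy=8,interpolation=cv2.INTER_CUBIC))
E
```

```text
310 [(-187, 2, 92), (-187, -11, 101), (-188, -21, 107), (-187, -36, 115), (-120, 11, 39)]
312 [(-187, 3, 88), (-182, -6, 90), (-180, -13, 92), (-188, -37, 112), (-124, 7, 39)]
314 [(-187, 3, 83), (-182, -6, 85), (-181, -13, 89), (-136, 14, 39), (-128, 3, 40)]
316 [(-187, 3, 79), (-183, -6, 82), (-182, -13, 85), (-140, 11, 40), (-132, 0, 40)]
318 [(-186, 4, 74), (-182, -5, 77), (-181, -13, 81), (-142, 9, 38), (-135, -2, 39)]
320 [(-187, 3, 70), (-184, -7, 75), (-182, -13, 77), (-144, 7, 36), (-138, -5, 39)]
322 [(-187, 4, 66), (-184, -6, 70), (-182, -13, 73), (-147, 5, 35), (-142, -9, 40)]
324 [(-186, 5, 60), (-184, -6, 66), (-182, -13, 69), (-146, 6, 29), (-144, -11, 38)]
326 [(-155, 40, 9), (-184, -6, 61), (-147, 24, 13), (-146, 5, 25), (-144, -10, 33)]
328 [(-158, 37, 8), (-151, 30, 7), (-146, 25, 7), (-146, 6, 20), (-146, -13, 32)]
330 [(-160, 35, 7), (-154, 26, 8), (-150, 21, 7), (-146, 6, 15), (-145, -11, 25)]
332 [(-165, 30, 9), (-157, 24, 7), (-152, 20, 5), (-145, 7, 8), (-147, -13, 23)]
334 [(-168, 27, 8), (-161, 20, 7), (-156, 15, 7), (-147, 6, 6), (-145, -11, 16)]
```

View pics/s1y.png

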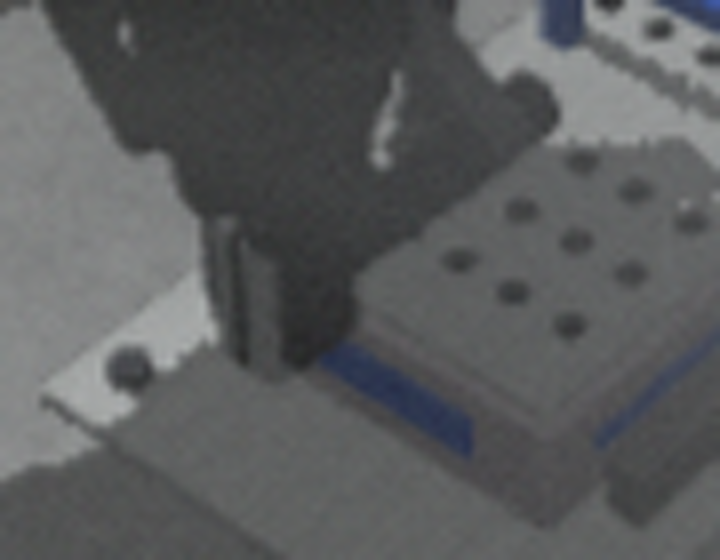

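The finger's lowest visible point at crop (270,375) has a depth reading of z about 0.058. The state implies tips at 0.022. I check this before pushing.

```bash
python3 - <<'E'
from h import *
o=monitor.get_obs();print(o['ee_pos'],o['tcp_rot'],o['opening'],o['q'],o['time'])
p,d=shot('top','top2'); 
cv2.imwrite('pics/t2z.png',cv2.resize(p[120:380,270:470,::-1],None,fx=2.3,fy=2.3))
E
```

```text
[ 0.46853803 -0.05141618  0.04390137] [ 1.79961419e+02 -8.00330487e-02  1.98834399e+01] -0.0003198918439580015 [-6.26283661e+00 -5.61433022e+00 -1.98384485e+01  7.56870372e+01
  6.34979477e-04  1.53853751e+02] 3.15
```

View pics/t2z.png

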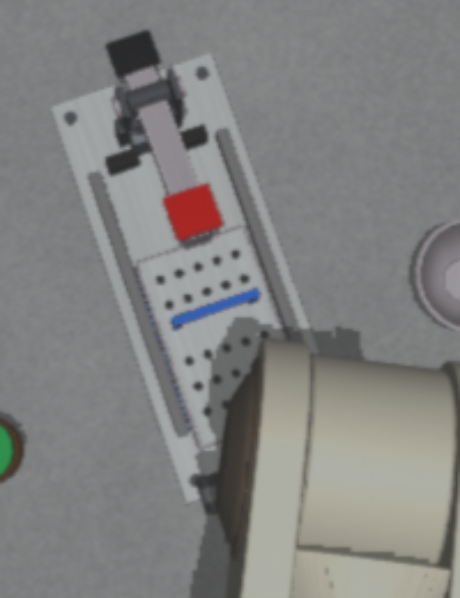

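View pics/side1.png

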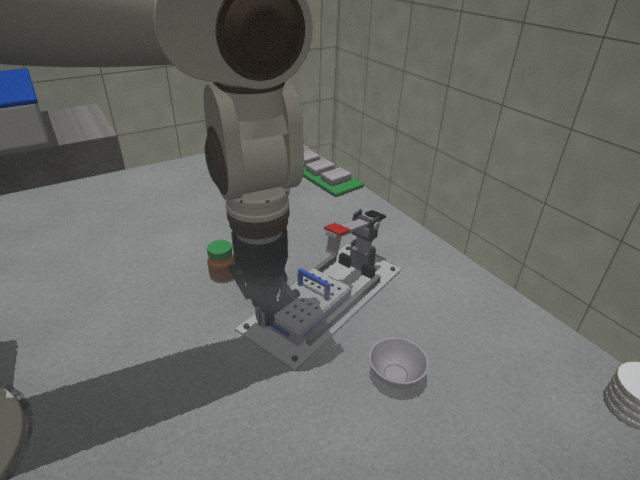

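The camera shows the tips about 36 mm higher than the state implies. I descend a little further, which is safe in either case, and look again.

>>> drive_tool:
  plan:
    - [0,[0,0,-0.006],0]
    - [0,[0,0,-0.006],0]
    - [0,[0,0,-0.0],0]
    - [0,[0,0,0],0]

```text
time: 3.7
ee_pos: [0.4678, -0.0514, 0.0308]
tcp_rot: [-180.0, 0.0, 19.9]
wrist_force: [-0.4, -0.2, 0.4]
opening: -0.0
```

```bash
python3 - <<'E'
from h import *
p,d=shot('side','side3'); C=cloud('side',d)
a=np.radians(19.94);u=np.array([np.cos(a),np.sin(a),0]);v=np.array([-u[1],u[0],0]);o=np.array([.6353,.0096,0]);C=C-o
for r in range(318,342,2):
    print(r,[tuple((np.array([C[r,c]@u,C[r,c]@v,C[r,c,2]])*1000).round().astype(int).tolist()) for c in (258,261,264,268)])
cv2.imwrite('pics/s3y.png',cv2.resize(p[270:360,220:330,::-1],None,fx=6.5,fy=6.5,interpolation=cv2.INTER_CUBIC))
print(monitor.get_obs()['ee_pos'],monitor.get_obs()['wrist_force'])
E
```

```text
318 [(-187, 3, 75), (-187, -3, 79), (-189, -12, 86), (-181, -12, 80)]
320 [(-187, 3, 71), (-187, -4, 75), (-184, -7, 74), (-182, -13, 77)]
322 [(-187, 4, 66), (-187, -3, 71), (-183, -5, 69), (-182, -13, 73)]
324 [(-188, 4, 62), (-188, -3, 67), (-184, -6, 65), (-182, -13, 68)]
326 [(-187, 5, 57), (-187, -2, 61), (-184, -6, 62), (-182, -13, 65)]
328 [(-187, 5, 52), (-188, -3, 58), (-185, -6, 58), (-183, -13, 61)]
330 [(-186, 6, 47), (-189, -3, 54), (-185, -6, 53), (-182, -12, 55)]
332 [(-164, 31, 8), (-187, -2, 48), (-185, -6, 48), (-153, 18, 7)]
334 [(-167, 28, 7), (-165, 23, 8), (-160, 21, 7), (-156, 15, 7)]
336 [(-170, 25, 7), (-167, 21, 8), (-164, 17, 8), (-159, 12, 7)]
338 [(-173, 22, 7), (-170, 18, 7), (-166, 15, 6), (-163, 9, 7)]
340 [(-176, 19, 7), (-173, 16, 6), (-170, 12, 6), (-166, 6, 7)]
[ 0.46791135 -0.05139266  0.03094814] [-0.24811878 -0.10427704 -0.31449935]
```

View pics/s3y.png

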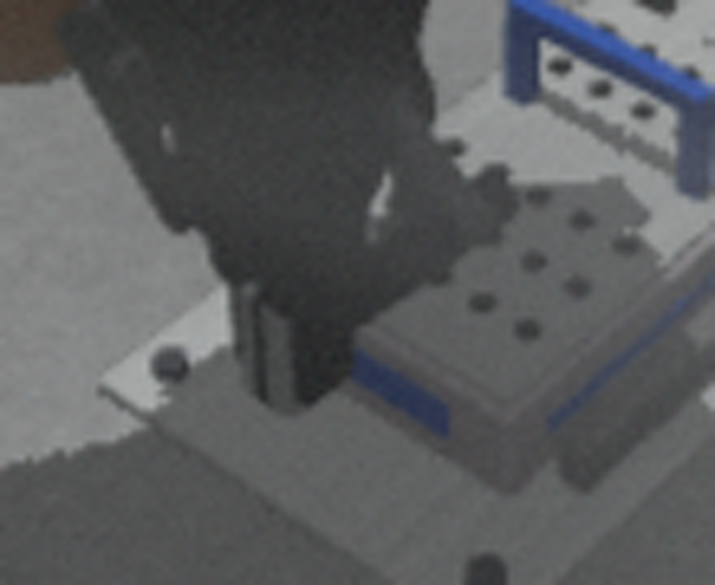

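The tips again read about 37 mm higher than the nominal figure, at z 0.046. A gentle forward probe will decide it. If nominal is right, I touch the cassette's end face. If the camera is right, I pass 8 mm over the lid.

>>> drive_tool:
  plan:
    - [0,[0.0056,0.002,0],0]
    - [0,[0.0056,0.002,0],0]
    - [0,[0.0038,0.0014,0],0]
    - [0,[0.0019,0.0007,0],0]
    - [0,[0.0019,0.0007,0],0]
    - [0,[0.0019,0.0007,0],0]
    - [0,[0.0019,0.0007,0],0]
    - [0,[0.0,0.0,0],0]

```text
time: 4.75
ee_pos: [0.4906, -0.0432, 0.0309]
tcp_rot: [180.0, -0.0, 19.9]
wrist_force: [-0.2, -0.2, 0.3]
opening: 0.0001
```

```bash
python3 - <<'E'
from h import *
p,d=shot('side','side4')
cv2.imwrite('pics/s4y.png',cv2.resize(p[270:360,220:330,::-1],None,fx=6.5,fy=6.5,interpolation=cv2.INTER_CUBIC))
print(monitor.get_obs()['ee_pos'],monitor.get_obs()['wrist_force'])
E
```

```text
[ 0.49048009 -0.04315977  0.03084587] [ 0.30691492 -0.78846863 -0.03912656]
```

View pics/s4y.png

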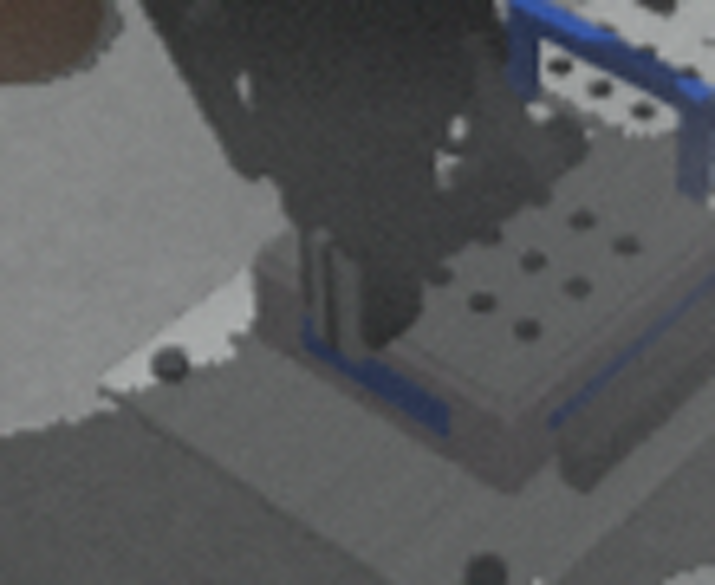

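The finger front is past the end face, with no force and the cassette unmoved, so the camera is right: true tip z ≈ reported TCP z + 15 mm. I back off and then descend with force checks.

>>> drive_tool:
  plan:
    - [0,[-0.0113,-0.0041,0],0]
    - [0,[-0.0113,-0.0041,0],0]
    - [0,[0,0,0],0]
    - [0,[0,0,-0.003],0]
    - [0,[0,0,-0.003],0]
    - [0,[0,0,-0.002],0]
    - [0,[0,0,-0.002],0]
    - [0,[0,0,0],0]

```text
time: 5.8
ee_pos: [0.4678, -0.0513, 0.0206]
tcp_rot: [-180.0, 0.0, 19.9]
wrist_force: [-1.1, -0.2, -0.2]
opening: 0.0001
```

>>> drive_tool:
  plan:
    - [0,[0,0,-0.003],0]
    - [0,[0,0,-0.003],0]
    - [0,[0,0,-0.003],0]
    - [0,[0,0,-0.003],0]
    - [0,[0,0,0],0]
    - [0,[0,0,0],0]

```text
time: 6.55
ee_pos: [0.4679, -0.0514, 0.0089]
tcp_rot: [180.0, -0.0, 19.9]
wrist_force: [0.1, -1.0, -0.0]
opening: -0.0003
```

```bash
python3 - <<'E'
from h import *
p,d=shot('side','side5')
cv2.imwrite('pics/s5y.png',cv2.resize(p[270:360,220:330,::-1],None,fx=6.5,fy=6.5,interpolation=cv2.INTER_CUBIC))
print(monitor.get_obs()['ee_pos'],monitor.get_obs()['wrist_force'])
E
```

```text
[ 0.467969   -0.05138439  0.00897175] [0.64916634 0.37849591 0.20964736]
```

View pics/s5y.png

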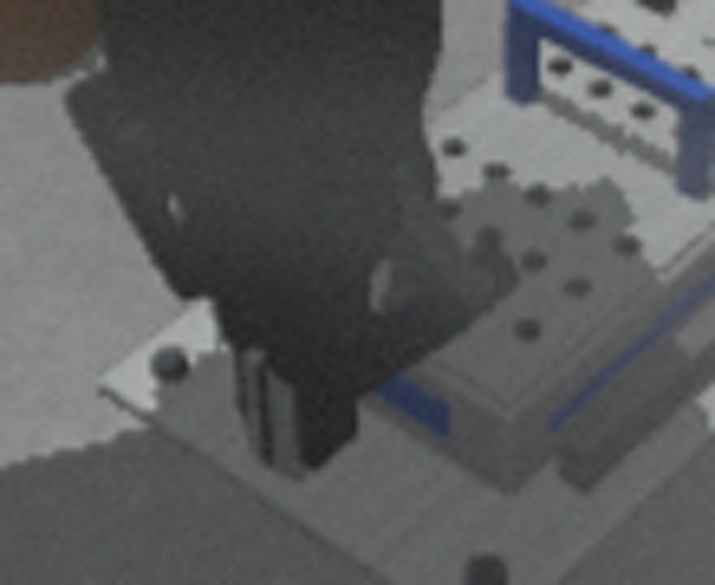

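>>> drive_tool:
  plan:
    - [0,[0.00376,0.00136,-0.003],0]
    - [0,[0.00376,0.00136,-0.002],0]
    - [0,[0.00376,0.00136,0],0]
    - [0,[0.00188,0.00068,0],0]
    - [0,[0.00188,0.00068,0],0]
    - [0,[0.00188,0.00068,0],0]
    - [0,[0.00188,0.00068,0],0]
    - [0,[0.00188,0.00068,0],0]
    - [0,[0.00188,0.00068,0],0]

```text
time: 7.72
ee_pos: [0.4897, -0.0435, 0.0039]
tcp_rot: [180.0, 0.1, 19.9]
wrist_force: [-5.3, -1.5, 4.2]
opening: 0.0001
```

>>> drive_tool:
  plan:
    - [0,[0.00282,0.00102,0],0]
    - [0,[0.00282,0.00102,0],0]
    - [0,[0.00282,0.00102,0],0]
    - [0,[0.00282,0.00102,0],0]
    - [0,[0.00282,0.00102,0],0]

```text
time: 8.35
ee_pos: [0.5038, -0.0384, 0.0039]
tcp_rot: [-180.0, 0.1, 19.9]
wrist_force: [-5.0, -1.7, 4.5]
opening: 0.0002
```

```bash
python3 - <<'E'
from h import *
p,d=shot('side','side6')
cv2.imwrite('pics/s6y.png',cv2.resize(p[200:360,220:400,::-1],None,fx=3.7,fy=3.7,interpolation=cv2.INTER_CUBIC))
E
```

```text
(no output)
```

View pics/s6y.png

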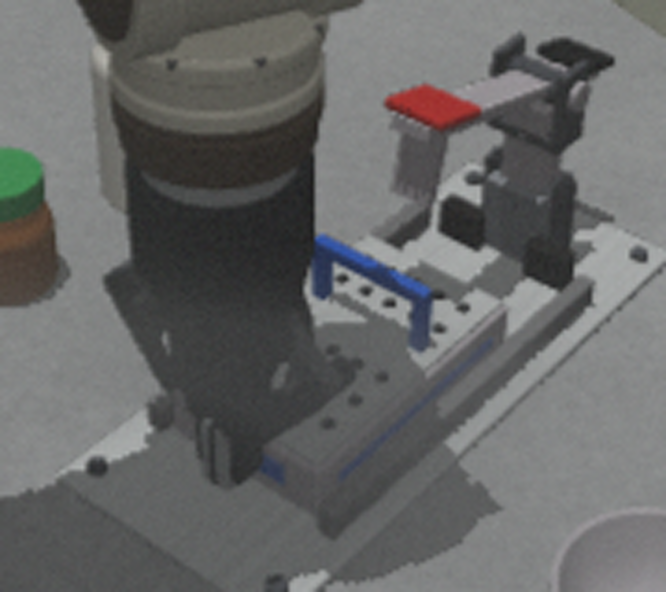

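The cassette is moving, with the finger centred on its face. Raising 4 mm to see if the vertical force clears.

>>> drive_tool:
  plan:
    - [0,[0,0,0.002],0]
    - [0,[0,0,0.002],0]
    - [0,[0.00094,0.00034,0],0]
    - [0,[0.00188,0.00068,0],0]
    - [0,[0.00188,0.00068,0],0]
    - [0,[0.00188,0.00068,0],0]

```text
time: 9.15
ee_pos: [0.5112, -0.0357, 0.008]
tcp_rot: [180.0, 0.0, 19.9]
wrist_force: [-4.9, -2.4, 3.0]
opening: -0.0003
```

>>> drive_tool:
  plan:
    - [0,[0.00282,0.00102,0],0]
    - [0,[0.00282,0.00102,0],0]
    - [0,[0.00282,0.00102,0],0]
    - [0,[0.00282,0.00102,0],0]
    - [0,[0.00282,0.00102,0],0]
    - [0,[0.00282,0.00102,0],0]
    - [0,[0.00282,0.00102,0],0]
    - [0,[0.00282,0.00102,0],0]
    - [0,[0.00188,0.00068,0],0]
    - [0,[0.00188,0.00068,0],0]

```text
time: 10.4
ee_pos: [0.5375, -0.0262, 0.008]
tcp_rot: [180.0, 0.0, 19.9]
wrist_force: [-5.1, -2.5, 3.5]
opening: -0.0002
```

```bash
python3 - <<'E'
from h import *
a=np.radians(19.94);u=np.array([np.cos(a),np.sin(a),0]);v=np.array([-u[1],u[0],0]);o=np.array([.6353,.0096,0])
p,d=shot('side','side7');C=cloud('side',d)-o
hsv=cv2.cvtColor(p,cv2.COLOR_RGB2HSV);b=(hsv[...,0]>100)&(hsv[...,0]<130)&(hsv[...,1]>120)&(C[...,2]>.065)&(C[...,2]<.085)&(abs(C@v)<.05)&(abs(C@u)<.1)
print(b.sum(),np.median(C[b]@u),np.median(C[b]@v)); print((monitor.get_obs()['ee_pos']-o)@u)
cv2.imwrite('pics/s7y.png',cv2.resize(p[200:360,220:400,::-1],None,fx=3.7,fy=3.7,interpolation=cv2.INTER_CUBIC))
E
```

```text
139 -0.0001750638388069218 0.0015069207752328973
-0.10389158527764386
```

View pics/s7y.png

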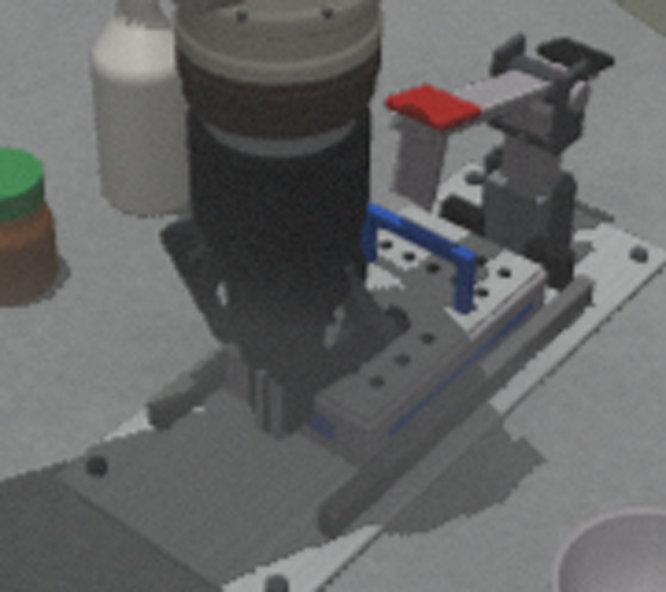

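>>> drive_tool:
  plan:
    - [0,[0.00188,0.00068,0],0]
    - [0,[0.00188,0.00068,0],0]
    - [0,[0.00188,0.00068,0],0]
    - [0,[0.00188,0.00068,0],0]
    - [0,[0.00188,0.00068,0],0]
    - [0,[0.00188,0.00068,0],0]
    - [0,[0.00094,0.00034,0],0]
    - [0,[0.00094,0.00034,0],0]

```text
time: 11.45
ee_pos: [0.5506, -0.0215, 0.008]
tcp_rot: [180.0, 0.0, 19.9]
wrist_force: [-5.4, -1.8, 2.7]
opening: -0.0
```

>>> drive_tool:
  plan:
    - [0,[0.0005,0.0002,0],0]
    - [0,[0.0005,0.0002,0],0]
    - [0,[0.0005,0.0002,0],0]
    - [0,[0.0005,0.0002,0],0]

```text
time: 11.95
ee_pos: [0.5526, -0.0207, 0.008]
tcp_rot: [180.0, 0.0, 19.9]
wrist_force: [-3.9, -2.4, 3.5]
opening: -0.0002
```

>>> drive_tool:
  plan:
    - [0,[0.0005,0.0002,0],0]
    - [0,[0.0005,0.0002,0],0]

```text
time: 12.2
ee_pos: [0.5536, -0.0203, 0.008]
tcp_rot: [180.0, 0.0, 19.9]
wrist_force: [-4.6, -2.1, 3.9]
opening: -0.0
```

>>> drive_tool:
  plan:
    - [0,[0.0005,0.0002,0],0]
    - [0,[0.0005,0.0002,0],0]

```text
time: 12.45
ee_pos: [0.5546, -0.0199, 0.008]
tcp_rot: [180.0, 0.0, 19.9]
wrist_force: [-5.6, -2.0, 3.1]
opening: 0.0002
```

>>> drive_tool:
  plan:
    - [0,[0.0005,0.0002,0],0]
    - [0,[0.0005,0.0002,0],0]

```text
time: 12.7
ee_pos: [0.5551, -0.0197, 0.008]
tcp_rot: [180.0, 0.1, 19.9]
wrist_force: [-9.2, -3.9, 7.7]
opening: 0.0001
```

>>> drive_tool:
  plan:
    - [0,[0.0005,0.0002,0],0]
    - [0,[0.0005,0.0001,0],0]

```text
time: 12.95
ee_pos: [0.5551, -0.0196, 0.008]
tcp_rot: [-180.0, 0.2, 19.9]
wrist_force: [-14.4, -4.4, 10.1]
opening: 0.0001
```

```bash
cat > f.py <<'E'
from h import *
import sys
a=np.radians(19.94);u=np.array([np.cos(a),np.sin(a),0]);v=np.array([-u[1],u[0],0]);o=np.array([.6353,.0096,0])
p,d=shot('side',sys.argv[1]);C=cloud('side',d)-o
hsv=cv2.cvtColor(p,cv2.COLOR_RGB2HSV);b=(hsv[...,0]>100)&(hsv[...,0]<130)&(hsv[...,1]>120)&(C[...,2]>.065)&(C[...,2]<.085)&(abs(C@v)<.05)&(abs(C@u)<.1)
print(b.sum(),np.median(C[b]@u),np.median(C[b]@v)); e=monitor.get_obs()['ee_pos']-o;print(e@u,e@v)
cv2.imwrite('pics/'+sys.argv[1]+'y.png',cv2.resize(p[180:340,220:400,::-1],None,fx=3.7,fy=3.7,interpolation=cv2.INTER_CUBIC))
E
python3 f.py side8
```

```text
113 0.018499662581938067 -0.006462258608105897
-0.08533578885644166 -0.00016726998409343288
```

Force rose sharply and motion stopped, with the handle at dock x 18.5 mm against a nominal 19, so the cassette is home. Backing off now and lifting.

>>> drive_tool:
  plan:
    - [0,[-0.0019,-0.0007,0],0]
    - [0,[-0.0094,-0.0034,0],0]
    - [0,[-0.02,-0.0073,0],0]
    - [0,[-0.02,-0.0073,0.04],0]
    - [0,[0,0,0.06],0]
    - [0,[0,0,0.06],0]
    - [0,[0,0,0.03],0]
    - [0,[0,0,0.0],0]

```text
time: 14.0
ee_pos: [0.5064, -0.0379, 0.2006]
tcp_rot: [179.9, -0.3, 19.9]
wrist_force: [0.6, -0.7, -0.5]
opening: 0.0
```

```bash
python3 f.py side9; python3 - <<'E'
from h import *
p,d=shot('top','top9')
z=np.load('pics/side9.npz')
for n,p,d in(('top',p,d),('side',z['p'],z['d'])):
    C=cloud(n,d);hsv=cv2.cvtColor(p,cv2.COLOR_RGB2HSV)
    red=(hsv[...,1]>150)&((hsv[...,0]<8)|(hsv[...,0]>172))&(C[...,2]>.1)&(C[...,2]<.17)
    print(n,red.sum(),np.median(C[red],0))
    k=eyes.camera_params(n)
    print(np.median(C[380:420,450:500,2]))
print(monitor.get_obs())
E
```

```text
65 0.018931428376972776 -0.009575606015516148
-0.13792290223718182 -0.00046780815795400416
top 382 [0.63996481 0.0113073  0.14521119]
0.6737087456212484
side 139 [0.6387937  0.00989289 0.14616955]
0.00110905501427494
{'time': 14.1, 'q': array([-4.28710335e+00, -1.37416168e+00,  1.16566930e+00,  9.25275651e+01,
        1.18830346e-02,  1.55829145e+02]), 'qd': array([ 0.13487984,  0.69830536, -1.38309529,  0.18385445, -0.09684187,
        0.0675416 ]), 'joint_efforts': array([-1.06842190e-02, -4.70186412e+01,  4.87460876e+01,  1.05254534e-01,
        3.88072251e-03, -2.36539381e-03]), 'ee_pos': array([ 0.50529745, -0.03781727,  0.19733379]), 'tcp_rot': array([-1.79994181e+02, -1.60561451e-02,  1.98837518e+01]), 'wrist_force': array([ 0.11711919, -0.15420313, -0.00583346]), 'torque': array([0.08332368, 0.04037215, 0.0392227 ]), 'opening': 0.0004524166860542651}
```

View pics/side9y.png

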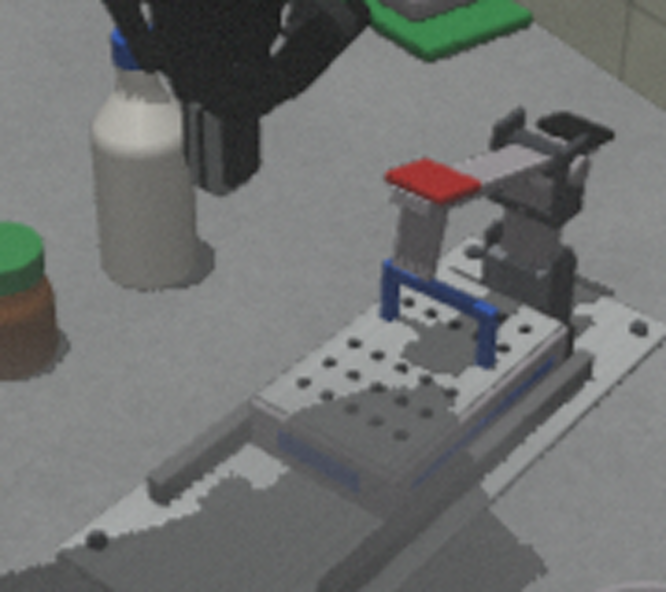

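Cassette is home and untouched since; the pad is at crop (430,180) and its top is at z ≈ 0.145 from both views. Moving the fingertip over the pad.

>>> drive_tool:
  plan:
    - [0,[0.0335,0.0123,0],0]
    - [0,[0.0335,0.0123,0],0]
    - [0,[0.0335,0.0123,0],0]
    - [0,[0.0335,0.0123,0],0]
    - [0,[0,0,-0.02],0]
    - [0,[0,0,-0.018],0]
    - [0,[0,0,0],0]
    - [0,[0,0,0],0]

```text
time: 15.1
ee_pos: [0.6391, 0.0113, 0.1598]
tcp_rot: [-180.0, 0.0, 19.9]
wrist_force: [0.0, -0.2, -0.6]
opening: 0.0002
```

```bash
python3 f.py side10
```

```text
92 0.018478722007279083 -0.008067947934855116
0.00439138449945763 0.00023123566420793517
```

View pics/side10y.png

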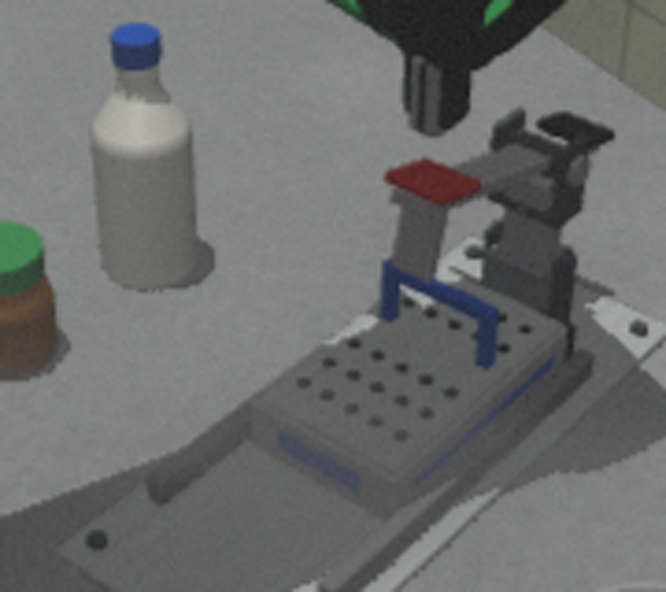

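>>> drive_tool:
  plan:
    - [0,[0,0,-0.008],0]
    - [0,[0,0,-0.008],0]
    - [0,[0,0,-0.005],0]
    - [0,[0,0,-0.002],0]
    - [0,[0,0,-0.001],0]
    - [0,[0,0,0],0]

```text
time: 15.9
ee_pos: [0.6394, 0.0114, 0.136]
tcp_rot: [180.0, -0.0, 19.9]
wrist_force: [0.9, 0.1, -0.4]
opening: -0.0002
```

>>> drive_tool:
  plan:
    - [0,[0,0,-0.001],0]
    - [0,[0,0,-0.001],0]
    - [0,[0,0,-0.001],0]

```text
time: 16.27
ee_pos: [0.6394, 0.0113, 0.1337]
tcp_rot: [180.0, -0.0, 19.9]
wrist_force: [-3.3, 0.1, 6.6]
opening: -0.0001
```

>>> drive_tool:
  plan:
    - [0,[0,0,-0.001],0]
    - [0,[0,0,-0.001],0]
    - [0,[0,0,-0.001],0]

```text
time: 16.65
ee_pos: [0.6392, 0.0112, 0.1311]
tcp_rot: [180.0, -0.0, 19.9]
wrist_force: [-4.0, -1.0, 7.8]
opening: 0.0001
```

>>> drive_tool:
  plan:
    - [0,[0,0,-0.001],0]
    - [0,[0,0,-0.001],0]
    - [0,[0,0,-0.001],0]

```text
time: 17.02
ee_pos: [0.6392, 0.0111, 0.1281]
tcp_rot: [180.0, -0.0, 19.9]
wrist_force: [-2.9, -0.2, 7.8]
opening: 0.0002
```

>>> drive_tool:
  plan:
    - [0,[0,0,-0.0015],0]
    - [0,[0,0,-0.0015],0]
    - [0,[0,0,-0.0015],0]
    - [0,[0,0,-0.0015],0]
    - [0,[0,0,-0.0015],0]
    - [0,[0,0,-0.0015],0]

```text
time: 17.77
ee_pos: [0.639, 0.011, 0.1189]
tcp_rot: [180.0, -0.0, 19.9]
wrist_force: [-4.3, -1.9, 7.6]
opening: -0.0
```

>>> drive_tool:
  plan:
    - [0,[0,0,-0.001],0]
    - [0,[0,0,-0.001],0]
    - [0,[0,0,-0.001],0]
    - [0,[0,0,-0.001],0]
    - [0,[0,0,-0.001],0]
    - [0,[0,0,-0.001],0]

```text
time: 18.52
ee_pos: [0.639, 0.011, 0.1125]
tcp_rot: [180.0, 0.0, 19.9]
wrist_force: [-3.3, -0.8, 5.0]
opening: 0.0
```

>>> drive_tool:
  plan:
    - [0,[0,0,-0.001],0]
    - [0,[0,0,-0.001],0]
    - [0,[0,0,-0.001],0]

```text
time: 18.9
ee_pos: [0.6393, 0.0113, 0.1089]
tcp_rot: [180.0, -0.0, 19.9]
wrist_force: [-2.9, -1.2, 3.1]
opening: -0.0001
```

```bash
python3 f.py side11
```

```text
73 0.01855610830525577 -0.01530491052615206
0.004315014453947653 0.00021472892659223195
```

View pics/side11y.png

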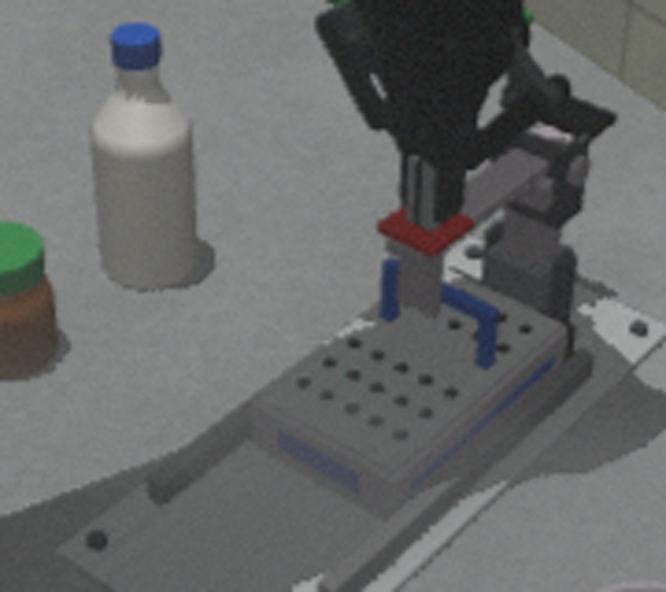

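Force is falling as expected (7.8 to 3.1 N) and the tooth is coming down on the near side of the handle. Continuing in 1 mm steps until it snaps.

>>> drive_tool:
  plan:
    - [0,[0,0,-0.001],0]
    - [0,[0,0,-0.001],0]

```text
time: 19.2
ee_pos: [0.6394, 0.0114, 0.1067]
tcp_rot: [-180.0, -0.0, 19.9]
wrist_force: [-2.5, -0.7, 2.6]
opening: -0.0001
```

>>> drive_tool:
  plan:
    - [0,[0,0,-0.001],0]

```text
time: 19.32
ee_pos: [0.6394, 0.0114, 0.1056]
tcp_rot: [-180.0, 0.0, 19.9]
wrist_force: [-1.2, -1.2, 1.5]
opening: -0.0
```

>>> drive_tool:
  plan:
    - [0,[0,0,-0.001],0]

```text
time: 19.45
ee_pos: [0.6394, 0.0114, 0.1046]
tcp_rot: [-180.0, -0.0, 19.9]
wrist_force: [-0.5, -0.0, 1.7]
opening: 0.0001
```

>>> drive_tool:
  plan:
    - [0,[0,0,-0.001],0]

```text
time: 19.58
ee_pos: [0.6394, 0.0115, 0.1036]
tcp_rot: [-180.0, -0.0, 19.9]
wrist_force: [-0.0, -0.3, 0.2]
opening: -0.0
```

>>> drive_tool:
  plan:
    - [0,[0,0,-0.0005],0]
    - [0,[0,0,0],0]

```text
time: 19.82
ee_pos: [0.6393, 0.0114, 0.1032]
tcp_rot: [-180.0, 0.0, 19.9]
wrist_force: [0.4, 0.1, 0.1]
opening: -0.0005
```

```bash
python3 f.py side12
```

```text
57 0.019008615304085034 -0.017262706800193102
0.004418876293337339 0.00032540803537473365
```

View pics/side12y.png

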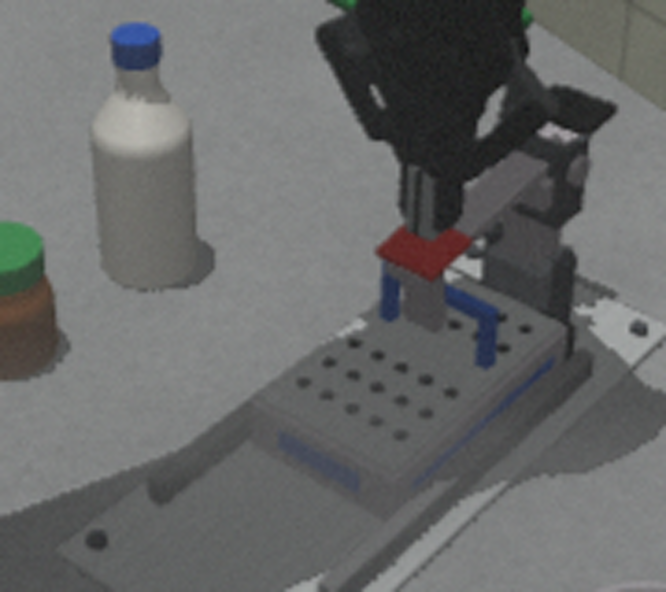

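The pad has dropped clear of the finger at crop (425,250), so the catch has snapped over. I retreat straight up and verify.

>>> drive_tool:
  plan:
    - [0,[0,0,0.01],0]
    - [0,[0,0,0.03],0]
    - [0,[0,0,0.04],0]
    - [0,[0,0,0.04],0]
    - [0,[-0.04,-0.015,0],0]
    - [0,[-0.04,-0.015,0],0]
    - [0,[-0.04,-0.015,0],0]
    - [0,[0,0,0],0]
    - [0,[0,0,0],0]

```text
time: 21.0
ee_pos: [0.5198, -0.0336, 0.2242]
tcp_rot: [180.0, -0.1, 19.9]
wrist_force: [0.6, -0.3, -0.3]
opening: -0.0
```

```bash
python3 f.py side13;python3 - <<'E'
from h import *
z=np.load('pics/side13.npz');p,d=z['p'],z['d'];C=cloud('side',d);hsv=cv2.cvtColor(p,cv2.COLOR_RGB2HSV)
red=(hsv[...,1]>150)&((hsv[...,0]<8)|(hsv[...,0]>172))&(C[...,2]>.08)&(C[...,2]<.17)
print(red.sum(),np.median(C[red],0),monitor.get_obs()['wrist_force'])
E
```

```text
38 0.01976317416208162 -0.021540468931773717
-0.12306215800535422 -0.0011876509193124718
194 [0.63804999 0.01169189 0.10981179] [-0.39704684  0.53673311 -0.00555023]
```

View pics/side13y.png

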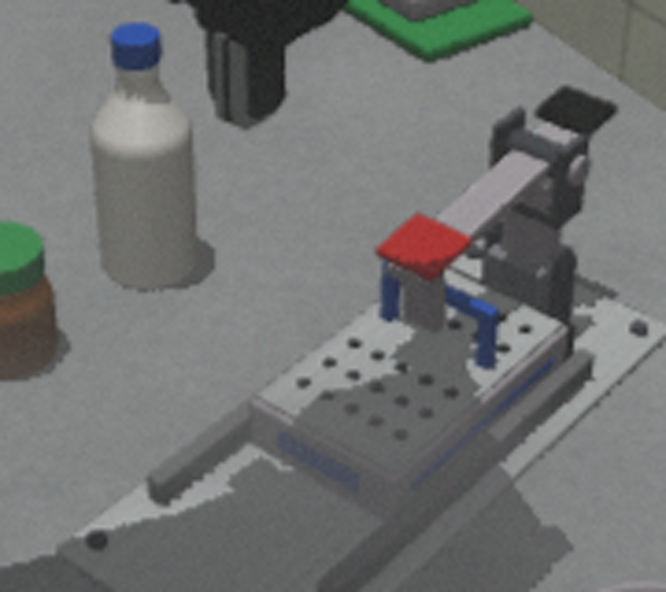

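The catch stays down: the pad fell from z 0.146 to 0.110 (36 mm), and the tooth at crop (425,300) stands on the near side of the blue handle. The cassette is home and the bystanders are untouched, so I hand in.

```bash
python3 -c "
from workcell import job;print(job.job_done())"
```

```text
the job is handed in; nothing more can be done
None
```

The cassette is home against the stops and the catch has snapped over, with its tooth on the near (-x) side of the blue handle. I handed in after about 21 s of robot time.

- **Cassette:** I slid it about 73 mm with shut fingers. After the catch snapped, the handle was at dock x of about 19–20 mm (nominal 19).
- **Push force:** It took about 5 N while sliding. At the stops the horizontal push peaked at about 15 N, right at the limit, with a further 10 N vertical on the finger (about 18 N in all). I backed off at once.
- **Catch:** I felt the pad about 6 mm above nominal. Pressing took up to about 8 N vertical, plus 4–5 N sideways, and fell to nothing at the centre. After I withdrew, the pad was 36 mm lower and stayed down.
- **Final state:** The gripper was clear, with wrist force near zero. The last picture shows the bottle and jar where they were and only the rim of the bowl; I did not measure their positions, but the arm kept clear of all three.

**Disagreement found:** the fingertips were about 37 mm higher than the stated tool length implies (15 mm behind the reported TCP instead of 22 mm ahead). The side camera showed this, and a touch-free probe over the lid confirmed it. I used the camera's figure from then on.

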